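# Open the detergent doser's filler for a refill

## Task

Get the detergent doser ready for a refill: press its open blue pump lid shut until the catch holds it, and only then undo the red filler cap - some of these quarter-turn caps loosen clockwise and some anticlockwise, so try both ways - and lift it off. Finish while holding the cap in the gripper, level and still about 10 cm straight above its neck, with the lid still latched. Leave the bottle, beaker and brush where they are.

Things in the scene. Friction and masses are not known exactly. Their poses are not given: they have to be found in the camera images.
- unit: the doser, a white box fixed to the steel drainboard, 100 mm high; origin on the drainboard, x axis pointing from front to back; spans x -80 to 120 mm, y -120 to 120 mm. On top: pump bay with blue lid on the +y half, filler neck with red cap on the -y half, behind the neck (x 53 to 117 mm, y -107 to -23 mm) a grey control hump 137 mm above the drainboard
- neck (a point): centre of the mouth of the filler neck, 135 mm above the drainboard, at x 0, y -65 mm of the doser; grey tube 64 mm across, standing 35 mm above the box top; z points up
- cap_bar (a point): centre of the grip bar on the loose red cap (0.08 to 0.17 kg). Bar: 50 mm long (x), 14 wide (y), 32 tall (z), at the start along the doser's x axis within 0.07 rad. It stands on the cap's disc, 70 mm across, 12 thick: disc top 16 mm below this point, underside (resting on the neck) 28 mm below. A stem with a T-shaped key reaches 26 mm further down into the neck
- lid (a joint): angle of the blue pump lid, rad: 0 is shut, larger is farther open (starts at 0.7 to 1.1, limit 1.3). A light spring pushes it open; near 0.1 rad a sprung catch resists (up to about 16 N at the press point) and snaps over; then the lid stays below 0.03 by itself. Without that it springs up again
- lid_hinge (a point): middle of the lid's hinge axis, which runs along the doser's y axis at the lid's far edge, 122 mm above the drainboard. Shut, the lid reaches from here 135 mm towards the front (-x of the doser), is 108 mm wide and 8 mm thick, centred on the height of this point
- lid_press (a point): point on the lid's outer face, 100 mm from the hinge towards the free edge and mid-width: where to push it. Moves with the lid; its x axis points from the free edge to the hinge, its z axis out of the outer face
- cap: the red cap; origin under its disc, axes as for the bar. From the start (unit's x axis) turned 1.05 rad its loosening way (stop at 1.1) it lifts straight out; within 0.15 rad is enough. The other way is a stop at 0.17 rad: torque passes 0.6 N m soon after, it turns freely (under 0.3 N m) elsewhere. There the key holds it down with 4 mm of play. Which way loosens varies unseen from start to start
- bottle: bystander: clear bottle with blue cap, 64 mm across, 170 mm tall, origin under its base
- beaker: bystander: steel beaker, 76 mm across, 90 mm tall, origin under its base
- brush: bystander: flat cleaning brush with a wooden handle, lying on the drainboard behind the doser, origin under its middle
Not all that is in view belongs to the job. There is more than one size of the cap; the job needs the largest.

How it is judged:
By the outcome, as a careful person would: the job done as asked, in the order asked, and still so for the second after the job is handed in, while the arm keeps its last pose, push and grip.
It also fails if it takes over 61 s, if anything falls off the work surface, if the arm or the gripper's body presses on something with over 40 N, if the wrist force passes 120 N, or if a joint passes its speed limit or range.

## Robot

A 7-joint arm with a two-finger parallel gripper is mounted at the origin on the work surface. World frame = base frame: x ahead of the robot, y to its left, z up, the work surface at z = 0. Lengths are in mm, angles in rad, forces in N, time in s.
With the tool pointing down it reaches from about 375 to 925 mm from the base axis. Payload 3.1 kg.
Tool frame: the origin (TCP) lies between the finger pads; the fingertips stand 11 mm ahead of it and the grasp point (between the pads) lies 8 mm behind it (bot.tips_ahead is the distance from the TCP to the fingertips, in mm); z points along the fingers, y is the line along which they close (so a half turn about z gives the same grasp; the last joint's range is limited). The gripper opens to 85 mm and grips with 20 to 120 N. Pads are 22 mm wide; open, the fingers measure 114 mm over their backs; the gripper's body (76 mm by 85 mm) begins 54 mm behind the grasp point. The pads swing forward as they close: fully open they stand 13 mm farther back than shut.
Start: joints at [-1.418, 0.383, 0.044, 1.598, -0.018, 1.161, -0.05], TCP at [161.293, 629.673, 242.269] pointing down, gripper open.
Joint ranges: [-2.61, 2.61], [-0.41, 2.15], [-1.48, 1.57], [0, 2.5], [-1.57, 4.71], [0.05, 1.97], [-2.85, 2.85]. Speed limits (rad/s): [2.79, 2.79, 3.14, 3.14, 3.14, 3.14, 3.14].

## Interface

Orientations are given as a unit quaternion [x, y, z, w].
In Python, from plant import bot gives the robot as it stands.
- The arm moves only by the tool carry_out, never from a script. Its argument "deltas" is one flat list of numbers, 5 for each row, row after row: the shift along the world's x, y, z normalised to -1 to 1, where 1 is 0.2 m, then the turn about the world's z normalised to -1 to 1, where 1 is pi rad, then the opening, from 0 (shut) to 1 (fully open). A call has 1 to 20 rows; each row is the pose to reach, as a shift and turn from the pose commanded when the call began, turning the shorter way round; what a row does not reach only later rows make up. A row lasts 1/12 s, in which the tool goes at most 41.7 mm and 7.16 degrees, less where a joint would pass 70% of its speed; a pose out of reach is approached as far as the arm can. A call with a number of a shift or a turn outside -1 to 1 is refused whole. A call with a gripper value outside its range is refused whole. The fingers move at their own pace and stop on an object; "newtons" is the grip in N (left out, the last holds). Time passes only in rows, so rows that repeat a pose let the fingers close. It gives the time, the measured TCP pose, the force, the opening and the grip force at its end, in the units of the state.
- bot.get_state(): the state, without advancing time (a new reading comes with each control period).
- bot.grab_frame(name): name is "side" or "top"; returns a dict with "image" (384x512x3 uint8, red, green, blue), "range_z" (384x512 float32, mm along the optical axis (not along the pixel's ray), 0 where there is no reading), "fx", "fy", "cx", "cy" (pixels), "k1" (the pictures are not rectified: a ray, as slopes to the right and down, at radius r is drawn at 1 + k1 r^2 times it, then the intrinsics apply), "R" (3x3) and "t" (3): a world point X has camera coordinates R X + t. Camera axes: x right, y down, z forward; pixel columns grow to the right and rows downward; lengths in mm; the calibration is good to about 2 mm. A picture is of the moment at which its call begins.
- bot.job_done(): hands the job in; it is judged then, once.
Trained networks look in the newest picture that a camera, given by its name, has taken for a name from the list of things; names that differ only in an ending like _2 or _b are one class to them, and where a whole thing is asked for, a point or a joint stands for the part that bears it (a point fixed in the world has none). Each returns a list of dicts, best first, with "conf" (0 to 1); they miss things now and then, are a little off and sometimes report something else, mostly with a low value. They report only what shows in the picture. A call takes as long as a camera call. They do not tell look-alikes from the thing itself.
- bot.boxes_of(camera, query): "location" ([x, y, z] in mm, in the coordinates of the camera as it stood for that picture, good to about 4 mm: the middle of the surface that is visible of it).
- bot.outline_of(camera, query): "region" (384x512 bool, what is visible of it).
- bot.spot_point(camera, query): "location" ([x, y, z] in mm, in the coordinates of the camera as it stood for that picture, good to about 4 mm: a listed point, or the origin of a listed thing).
The state is a dict: "t": time; "joint_positions": joint angles; "joint_vel": joint speeds; "joint_torque": joint torques, N m; "tool_pos": TCP position; "ee_rot": TCP orientation; "contact_force": force on the tool from outside, world axes, zero at the start; "moment": the same for the moment, N m; "finger_gap": finger opening in mm; "gripper_force": force on a finger pad.
Only numpy, scipy, OpenCV 4.12 (cv2) and the standard library are available. Lean on these libraries where they do the work, as an engineer would, in place of code of your own. Each camera call takes 0.05 s, during which the arm holds its last target. There are 200 camera calls.

## Working session

There is one attempt and no reset: what is moved stays moved. The work goes in short steps, Python scripts to look and compute and a tool call to move; the robot and the scene stay as the last step left them, time stands still between calls to the robot, and variables do not carry over. Pictures are saved under pics/ and viewed, at most 10 in all, crops included, and the job is handed in when it is done.

Besides the shell and the picture viewer there is one more tool, called in YAML: its name, and indented under it one key for each argument. carry_out: Moves the arm, as the interface text tells. Its arguments: {"type":"object","properties":{"deltas":{"type":"array","items":{"type":"number","minimum":-1,"maximum":1}},"newtons":{"type":"number"}},"required":["deltas"]}

```bash
mkdir -p pics
cat > h.py <<'E'
import numpy as np, cv2
from plant import bot
def w(f,p): return np.array(f["R"]).T@(np.array(p)-np.array(f["t"]))
E
python3 - <<'E'
from h import *
fs={}
for c in ("side","top"):
    f=bot.grab_frame(c); cv2.imwrite(f"pics/{c}0.png",f["image"][...,::-1])
    for q in ("unit","neck","cap_bar","cap","lid_hinge","lid_press","bottle","beaker","brush"):
        print(c,q,[(w(f,d["location"]).round(),round(d["conf"],2)) for d in bot.spot_point(c,q)[:3]])
s=bot.get_state(); print(s["t"],s["tool_pos"],s["ee_rot"],s["contact_force"],s["finger_gap"])
E
```

```text
side unit [(array([560., -43.,   3.]), 0.97)]
side neck [(array([ 548., -112.,  133.]), 0.39)]
side cap_bar [(array([ 363., -144.,   42.]), 0.72), (array([389., -47.,  44.]), 0.66), (array([ 554., -105.,  165.]), 0.65)]
side cap [(array([394., -48.,  20.]), 0.89), (array([ 359., -140.,   26.]), 0.73), (array([ 554., -110.,  134.]), 0.63)]
side lid_hinge [(array([624.,  14., 124.]), 0.68), (array([558., -43.,   1.]), 0.51)]
side lid_press [(array([578.,  20., 214.]), 0.94)]
side bottle [(array([599., 217.,   7.]), 0.87)]
side beaker [(array([ 561., -278.,    6.]), 0.7)]
side brush [(array([797., -32.,  -5.]), 0.62)]
top unit [(array([558., -44.,   0.]), 0.78)]
top neck [(array([ 552., -111.,  139.]), 0.84), (array([ 551., -108.,  132.]), 0.18)]
top cap_bar [(array([ 554., -108.,  163.]), 0.88), (array([392., -48.,  41.]), 0.67), (array([ 366., -145.,   40.]), 0.57)]
top cap [(array([ 552., -109.,  132.]), 0.86), (array([ 362., -144.,   21.]), 0.67), (array([397., -45.,  23.]), 0.54)]
top lid_hinge [(array([627.,  14., 122.]), 0.68), (array([577.,  20., 209.]), 0.39)]
top lid_press [(array([575.,  19., 208.]), 0.81)]
top bottle [(array([599., 215.,  -5.]), 0.73)]
top beaker [(array([ 568., -282.,    4.]), 0.72)]
top brush [(array([796., -29.,   3.]), 0.79), (array([599., 215.,  -5.]), 0.53), (array([ 554., -107.,  137.]), 0.42)]
1.0 [161.29854092 629.68112979 242.29341237] [1.25043773e-01 9.92151225e-01 2.28017076e-05 2.25933851e-06] [-0.77313103 -0.57857435  0.28167546] 85.35651469577489
```

View pics/side0.png

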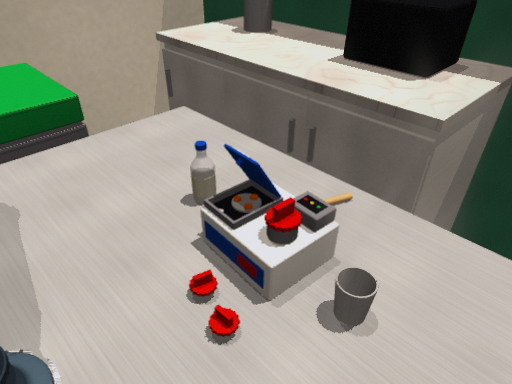

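View pics/top0.png

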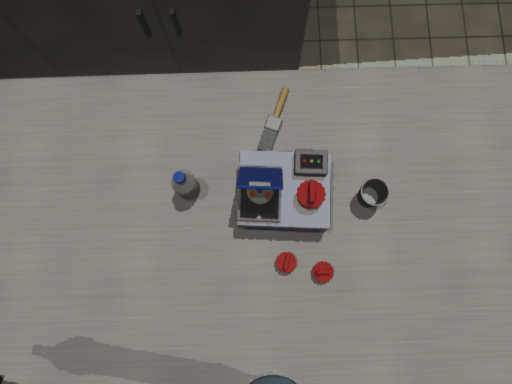

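The pictures show the doser in the middle, with its lid open at top px (260,180) and the large cap on its neck at (311,194). Two smaller look-alike caps lie in front at (287,263) and (323,272). Next I'll measure the yaw and the bar direction.

```bash
cat >> h.py <<'E'
def cloud(f):
    v,u=np.mgrid[:384,:512]; K=np.array([[f["fx"],0,f["cx"]],[0,f["fy"],f["cy"]],[0,0,1]])
    x=cv2.undistortPoints(np.dstack([u,v]).reshape(-1,1,2).astype(np.float64),K,np.array([f["k1"],0,0,0.])).reshape(384,512,2)
    z=f["range_z"].astype(float); P=np.dstack([x*z[...,None],z])
    return (P-np.array(f["t"]))@np.array(f["R"]), z>0
def rect(p):
    (c,s,a)=cv2.minAreaRect(p[:,:2].astype(np.float32)); return np.round(c,1),np.round(s,1),round(a,1)
E
python3 - <<'E'
from h import *
for c in ("top","side"):
    f=bot.grab_frame(c); P,ok=cloud(f); x,y,z=P[...,0],P[...,1],P[...,2]
    m=ok&(x>440)&(x<720)&(y>-200)&(y<110)&(z>60)
    print(c,"unit",m.sum(),rect(P[m]))
    im=f["image"].astype(int); red=(im[...,0]>110)&(im[...,1]<60)&(im[...,2]<60)
    b=ok&red&(z>158)&(z<195)&(abs(x-552)<50)&(abs(y+109)<50)
    p=P[b]; print("bar",b.sum(),rect(p),p.mean(0),np.percentile(p[:,2],[50,95]))
    e=np.linalg.eigh(np.cov(p[:,:2].T))[1][:,1]; print("pca",np.degrees(np.arctan(e[1]/e[0])))
    h=ok&(abs(z-137)<4)&(x>590)&(x<700)&(y<-40)&(y>-170); print("hump",h.sum(),rect(P[h]))
    bl=ok&(im[...,2]>90)&(im[...,0]<60)&(z>125)&(x>500)&(abs(y-15)<80); p=P[bl]
    _,_,V=np.linalg.svd(p-p.mean(0)); print("lid n",bl.sum(),V[2].round(3),p.mean(0).round(),p.min(0),p.max(0))
print(bot.tips_ahead)
E
```

```text
top unit 7289 (array([576.5, -45.2]), array([240.6, 203.6]), 86.0)
bar 99 (array([ 552.9, -108.9]), array([10.4, 46.8]), 87.0) [ 552.75424971 -108.69366033  179.90275796] [179.91610969 183.38277693]
pca -2.944546991630634
hump 708 (array([ 638.4, -114.2]), array([83.5, 64. ]), 86.2)
lid n 152 [-0.835  0.056 -0.548] [566.  15. 224.] [551.57000177 -38.22620183 125.25111022] [630.36295073  68.63489853 242.05728573]
side unit 9556 (array([574.4, -47.6]), array([239.5, 203.9]), 85.7)
bar 125 (array([ 551.2, -109.4]), array([14.5, 50.1]), 88.3) [ 549.07167094 -109.77979987  178.28503267] [179.06259469 180.85411986]
pca -5.788566189417035
hump 704 (array([ 637.3, -100.4]), array([117.2,  66.7]), 86.1)
lid n 111 [-0.853  0.028 -0.521] [556.   9. 230.] [545.6447187  -40.37731641 126.89917022] [621.51274655  68.20144778 238.742846  ]
11.0
```

carry_out:
  deltas: [0.73,-1,0.25,0.058,0,0.73,-1,0.25,0.058,0,0.73,-1,0.25,0.058,0,0.73,-1,0.25,0.058,0,0.73,-1,0.25,0.058,0,0.73,-1,0.25,0.058,0,0.73,-1,0.25,0.058,0]
  newtons: 60

```text
t: 1.68
tool_pos: [315.5, 422.2, 294.5]
ee_rot: [0.041, 0.999, -0.0, 0.003]
contact_force: [1.9, -0.2, -0.3]
finger_gap: 0.9
gripper_force: 0.0
```

carry_out:
  deltas: [0.73,-1,0,0,0,0.73,-1,0,0,0,0.73,-1,0,0,0,0.73,-1,0,0,0,0.73,-1,0,0,0,0.73,-1,0,0,0,0.73,-1,0,0,0]

```text
t: 2.27
tool_pos: [458.9, 220.1, 293.0]
ee_rot: [0.042, 0.999, -0.002, 0.002]
contact_force: [1.0, -2.0, -0.4]
finger_gap: 0.1
gripper_force: 0.0
```

carry_out:
  deltas: [0.75,-1,0,0,0,0.75,-1,0,0,0,0.75,-1,0,0,0,0.75,-1,0,0,0,0.75,-1,0,0,0,0.75,-1,0,0,0,0.75,-1,0,0,0,0.75,-1,0,0,0]

```text
t: 2.93
tool_pos: [604.3, 25.9, 292.2]
ee_rot: [0.038, 0.999, -0.001, 0.0]
contact_force: [-0.5, 0.6, -0.6]
finger_gap: 0.1
gripper_force: 0.0
```

```bash
python3 -c "
from h import *
s=bot.get_state();print(s['joint_positions'],s['tool_pos'],s['ee_rot'],s['moment'])"
```

```text
[-0.5578695   0.28047382  0.53985254  1.67593237 -0.14946389  1.22680455
  1.51041307] [604.271948    25.86751694 292.17461283] [ 3.78284945e-02  9.99283680e-01 -1.05067567e-03  1.68236331e-04] [0.05679386 0.00329453 0.0442544 ]
```

carry_out:
  deltas: [0,-0.06,-0.31,0,0,0,-0.06,-0.31,0,0,0,-0.06,-0.31,0,0,0,-0.06,-0.31,0,0,0,-0.06,-0.31,0,0]

```text
t: 3.35
tool_pos: [604.0, 19.6, 231.7]
ee_rot: [0.033, 0.999, 0.001, 0.001]
contact_force: [-0.3, 0.5, -0.2]
finger_gap: -0.0
gripper_force: 0.0
```

carry_out:
  deltas: [-0.1,0,-0.055,0,0,-0.1,0,-0.055,0,0,-0.19,0,-0.115,0,0,-0.19,0,-0.115,0,0,-0.265,0,-0.185,0,0,-0.265,0,-0.185,0,0,-0.325,0,-0.27,0,0,-0.325,0,-0.27,0,0,-0.365,0,-0.365,0,0,-0.365,0,-0.365,0,0,-0.365,0,-0.365,0,0]

```text
t: 4.27
tool_pos: [530.5, 17.7, 157.7]
ee_rot: [0.034, 0.999, -0.0, -0.001]
contact_force: [-0.0, 0.6, 1.4]
finger_gap: 0.3
gripper_force: 0.3
```

Run:
```python
from h import *
s=bot.get_state();print(s['tool_pos'],s['contact_force'])
f=bot.grab_frame("side"); cv2.imwrite("pics/side1.png",cv2.resize(f["image"][120:300,160:400,::-1],None,fx=3,fy=3))
```

```text
[530.53352016  17.73165817 157.66137681] [-0.01566171  0.61772746  1.43359202]
```

View pics/side1.png

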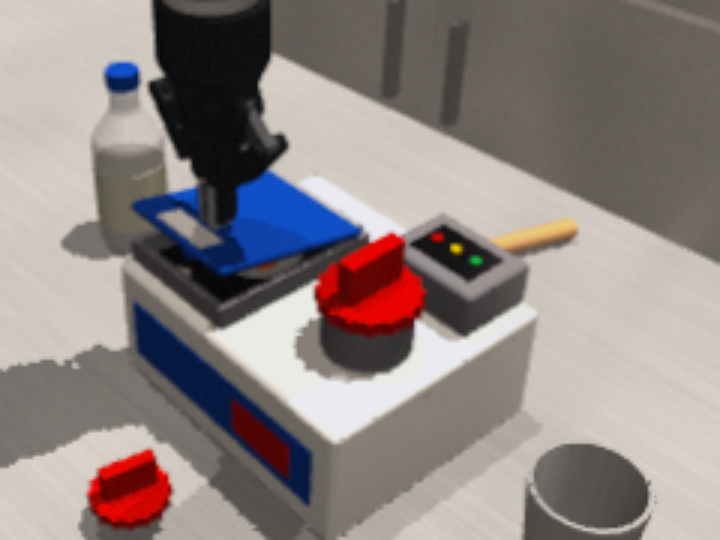

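The closed fingertips are on the lid's label at (218,220), and the lid is down to about 0.2 rad. I'll keep pressing.

carry_out:
  deltas: [-0.01,0,-0.03,0,0,-0.015,0,-0.05,0,0,-0.02,0,-0.065,0,0,-0.02,0,-0.08,0,0,-0.025,0,-0.09,0,0,-0.025,0,-0.1,0,0,-0.025,0,-0.105,0,0,-0.025,0,-0.105,0,0]

```text
t: 4.98
tool_pos: [526.2, 17.7, 137.1]
ee_rot: [0.034, 0.999, 0.0, 0.001]
contact_force: [1.2, 0.2, 6.3]
finger_gap: 0.1
gripper_force: 3.2
```

carry_out:
  deltas: [0,0,-0.01,0,0,0,0,-0.015,0,0,0,0,-0.015,0,0,0,0,-0.015,0,0]

```text
t: 5.32
tool_pos: [526.3, 17.7, 136.6]
ee_rot: [0.034, 0.999, 0.001, 0.0]
contact_force: [-5.6, -0.9, 20.8]
finger_gap: 0.1
gripper_force: 11.1
```

carry_out:
  deltas: [0,0,0.5,0,0,0,0,0.5,0,0,0,0,0.5,0,0,0.12,-0.63,0.5,0,1,0.12,-0.63,0.5,0,1,0.12,-0.63,0.5,0,1,0.12,-0.63,0.5,0,1,0.12,-0.63,0.5,0,1]

```text
t: 5.98
tool_pos: [547.4, -112.9, 232.3]
ee_rot: [0.038, 0.999, -0.001, -0.002]
contact_force: [0.0, -0.2, 0.8]
finger_gap: 60.6
gripper_force: 0.0
```

Run:
```python
from h import *
for c in ("side","top"):
    f=bot.grab_frame(c)
    for q in ("cap_bar","lid_press","lid_hinge","neck"):
        print(c,q,[(w(f,d["location"]).round(),round(d["conf"],2)) for d in bot.spot_point(c,q)[:3]])
    P,ok=cloud(f); im=f["image"].astype(int)
    bl=ok&(im[...,2]>90)&(im[...,0]<60)&(P[...,2]>115)&(P[...,0]>480)&(abs(P[...,1]-15)<62); p=P[bl]
    A=np.c_[p[:,:2],np.ones(len(p))]; print("plane",len(p),np.linalg.lstsq(A,p[:,2],rcond=None)[0],p[:,2].mean())
    if c=="side": cv2.imwrite("pics/side2.png",cv2.resize(f["image"][120:300,160:400,::-1],None,fx=3,fy=3))
s=bot.get_state();print(s['tool_pos'],s['ee_rot'],s['contact_force'],s['moment'],s['joint_positions'],bot.tips_ahead)
```

```text
side cap_bar [(array([390., -45.,  43.]), 0.89), (array([ 554., -106.,  165.]), 0.78), (array([ 365., -144.,   44.]), 0.61)]
side lid_press [(array([525.,  23., 128.]), 0.57)]
side lid_hinge [(array([626.,  14., 123.]), 0.96)]
side neck [(array([ 552., -112.,  138.]), 0.76)]
plane 1529 [-1.16958782e-02  3.53614729e-03  1.33717771e+02] 127.2262590855156
top cap_bar [(array([ 565., -283.,    1.]), 0.69), (array([398., -46.,  39.]), 0.54)]
top lid_press [(array([527.,  22., 130.]), 0.9)]
top lid_hinge [(array([627.,  14., 125.]), 0.91)]
top neck [(array([ 555., -108.,  136.]), 0.66), (array([ 558., -113.,  164.]), 0.22)]
plane 1917 [-1.17056464e-02  1.19643379e-03  1.34103505e+02] 127.5341179222984
[ 549.32066406 -107.33887687  233.24810059] [ 3.34164381e-02  9.99441502e-01  1.46464414e-04 -6.82149021e-05] [ 0.26187941  0.09028909 -0.531632  ] [-0.05255032 -0.01891932 -0.00664471] [-0.41551811  0.24883543  0.619314    1.85168334 -0.16212108  1.091483
  1.76834789] 11.0
```

View pics/side2.png

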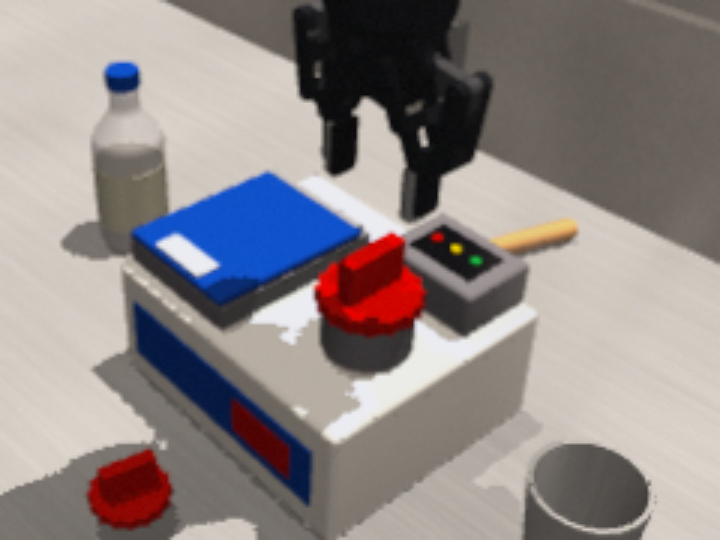

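The lid is shut: its plane slopes about 0.01 rad and it stays down with the gripper away. The fingers hover near the cap bar at (370,270). Joint 7 is near its limit, so I'll turn the wrist half a turn to leave room both ways.

carry_out:
  deltas: [0,0,0.1,-0.5,1,0,0,0.1,-0.5,1,0,0,0.1,-0.5,1,0,0,0.1,-0.5,1,0,0,0.1,-0.5,1,0,0,0.1,-0.5,1,0,0,0.1,-0.5,1,0,0,0.1,-0.5,1,0,0,0.1,-0.5,1,0,0,0.1,-0.5,1,0,0,0.1,-0.5,1,0,0,0.1,-0.5,1,0,0,0.1,-0.5,1]

```text
t: 7.57
tool_pos: [549.3, -107.9, 253.3]
ee_rot: [0.733, 0.681, 0.0, -0.0]
contact_force: [-0.2, 0.4, -0.4]
finger_gap: 85.2
gripper_force: 0.0
```

carry_out:
  deltas: [0,0,0,-0.5,1,0,0,0,-0.5,1,0,0,0,-0.5,1,0,0,0,-0.5,1,0,0,0,-0.5,1,0,0,0,-0.5,1,0,0,0,-0.5,1,0,0,0,-0.5,1,0,0,0,-0.5,1,0,0,0,-0.5,1,0,0,0,-0.5,1,0,0,0,-0.5,1,0,0,0,-0.5,1,0,0,0,-0.5,1]

```text
t: 8.73
tool_pos: [549.4, -107.8, 253.1]
ee_rot: [0.999, -0.034, -0.0, 0.0]
contact_force: [-0.1, -0.3, -0.6]
finger_gap: 85.8
gripper_force: 0.0
```

Run:
```python
from h import *
s=bot.get_state();print(s['tool_pos'],s['ee_rot'],s['contact_force'],s['moment'],s['joint_positions'],s['finger_gap'])
```

```text
[ 549.36161353 -107.81017629  253.11387104] [ 9.99407265e-01 -3.44242243e-02 -1.87510405e-04  2.35808822e-04] [-0.06410416 -0.31845948 -0.64620247] [ 0.01573092 -0.0148188   0.0158035 ] [-0.85441298  0.40727373  1.21372102  1.84456092 -0.41251071  1.17945895
 -1.14371917] 85.77498331393004
```

carry_out:
  deltas: [0.012,-0.006,-0.2,0,1,0.012,-0.006,-0.35,0,1,0.012,-0.006,-0.42,0,1,0.012,-0.006,-0.454,0,1,0.012,-0.006,-0.454,0,1]

```text
t: 9.15
tool_pos: [550.8, -109.3, 161.4]
ee_rot: [0.999, -0.034, -0.001, -0.0]
contact_force: [0.5, 0.5, 1.2]
finger_gap: 85.3
gripper_force: 0.0
```

carry_out:
  deltas: [0,0,0,0,0.3,0,0,0,0,0,0,0,0,0,0,0,0,0,0,0,0,0,0,0,0,0,0,0,0,0,0,0,0,0,0,0,0,0,0,0,0,0,0,0,0,0,0,0,0,0]
  newtons: 60

```text
t: 9.98
tool_pos: [552.4, -109.7, 163.2]
ee_rot: [0.999, -0.034, 0.001, -0.0]
contact_force: [-0.4, -0.5, 5.1]
finger_gap: 13.0
gripper_force: 59.5
```

Run:
```python
from h import *
s=bot.get_state();print(s['tool_pos'],s['ee_rot'],s['contact_force'],s['moment'],s['finger_gap'])
```

```text
[ 552.37028981 -109.65062777  163.2062988 ] [ 9.99414634e-01 -3.42046738e-02  6.53857761e-04 -4.24557286e-05] [-0.41112427 -0.52156807  5.13815307] [0.16042856 0.07852196 0.07463379] 13.043016436434714
```

carry_out:
  deltas: [0,0,0.004,0.02,0,0,0,0.004,0.04,0,0,0,0.004,0.055,0,0,0,0.004,0.065,0,0,0,0.004,0.075,0,0,0,0.004,0.075,0]

```text
t: 10.48
tool_pos: [551.7, -109.7, 163.2]
ee_rot: [0.997, 0.084, 0.0, 0.0]
contact_force: [-0.2, 0.3, 1.2]
finger_gap: 13.1
gripper_force: 59.1
```

Run:
```python
from h import *
s=bot.get_state();print(s['tool_pos'],s['ee_rot'],s['contact_force'],s['moment'],s['finger_gap'])
```

```text
[ 551.69398417 -109.7317074   163.24697864] [9.96501094e-01 8.35795671e-02 1.58641266e-04 1.73852327e-05] [-0.22339981  0.32898915  1.21530328] [ 0.00205491 -0.06605456  0.04496951] 13.11277150237906
```

carry_out:
  deltas: [0,0,0,0.015,0,0,0,0,0.03,0,0,0,0,0.03,0]

```text
t: 10.73
tool_pos: [551.7, -109.6, 163.2]
ee_rot: [0.991, 0.13, 0.0, 0.0]
contact_force: [-0.2, 0.2, 1.3]
finger_gap: 13.1
gripper_force: 59.0
```

Run:
```python
from h import *
s=bot.get_state();print(s['tool_pos'],s['ee_rot'],s['contact_force'],s['moment'],s['finger_gap'])
f=bot.grab_frame("side"); cv2.imwrite("pics/side3.png",cv2.resize(f["image"][160:260,220:350,::-1],None,fx=5,fy=5))
```

```text
[ 551.74334049 -109.61220416  163.20913859] [9.91472350e-01 1.30317132e-01 1.52598134e-04 3.81826740e-05] [-0.22338518  0.21574455  1.29737652] [-0.03037033 -0.06278687 -0.01505172] 13.106729276801435
```

View pics/side3.png

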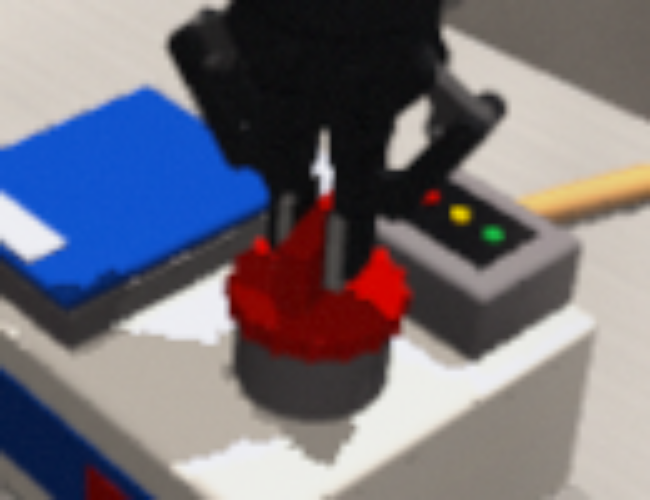

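The fingers hold the bar at (320,240). The cap has turned 0.33 rad anticlockwise with no torque, so that way loosens it. I'll carry on.

carry_out:
  deltas: [0,0,0,0.035,0,0,0,0,0.07,0,0,0,0,0.105,0,0,0,0,0.14,0,0,0,0,0.17,0,0,0,0,0.2,0,0,0,0,0.215,0,0,0,0,0.225,0,0,0,0,0.225,0]

```text
t: 11.53
tool_pos: [551.6, -109.7, 163.2]
ee_rot: [0.885, 0.465, 0.0, -0.0]
contact_force: [0.3, -0.4, 1.8]
finger_gap: 12.8
gripper_force: 59.1
```

Run:
```python
from h import *
s=bot.get_state();q=s['ee_rot'];print(s['tool_pos'],2*np.arctan2(q[1],q[0]),s['contact_force'],s['moment'],s['finger_gap'],s['joint_positions'])
```

```text
[ 551.60517588 -109.73249152  163.23174862] 0.9669614724876147 [ 0.31092443 -0.41815339  1.79330644] [-0.04221651 -0.09439709 -0.00070328] 12.799965450024919 [-0.57141511  0.40610387  0.84280222  1.91374533 -0.36288163  0.98072861
 -0.16652066]
```

carry_out:
  deltas: [0,0,0.01,0,0,0,0,0.02,0,0,0,0,0.035,0,0,0,0,0.05,0,0,0,0,0.05,0,0]

```text
t: 11.95
tool_pos: [551.8, -109.5, 173.8]
ee_rot: [0.885, 0.465, 0.0, 0.0]
contact_force: [-0.4, 0.5, -1.2]
finger_gap: 13.1
gripper_force: 58.7
```

Only its weight, so the cap is free. I'll lift it to 100 mm.

carry_out:
  deltas: [0,0,0.06,0,0,0,0,0.12,0,0,0,0,0.18,0,0,0,0,0.24,0,0,0,0,0.3,0,0,0,0,0.36,0,0,0,0,0.41,0,0,0,0,0.44,0,0,0,0,0.45,0,0,0,0,0.45,0,0,0,0,0.45,0,0,0,0,0.45,0,0]

```text
t: 12.95
tool_pos: [551.1, -109.3, 262.4]
ee_rot: [0.885, 0.465, -0.001, -0.0]
contact_force: [-0.4, 0.3, -1.4]
finger_gap: 13.1
gripper_force: 58.7
```

Run:
```python
from h import *
s=bot.get_state();print(s['tool_pos'],s['contact_force'],s['moment'],s['finger_gap'],abs(np.array(s['joint_vel'])).max())
for c in ("side","top"):
    f=bot.grab_frame(c)
    for q in ("cap","cap_bar","neck","lid_press","bottle","beaker","brush"):
        print(c,q,[(w(f,d["location"]).round(),round(d["conf"],2)) for d in bot.spot_point(c,q)[:3]])
    if c=="side": cv2.imwrite("pics/side4.png",cv2.resize(f["image"][80:300,160:420,::-1],None,fx=2.7,fy=2.7))
```

```text
[ 551.10542321 -109.31336732  262.43410757] [-0.3626794   0.30918317 -1.35870231] [ 0.07248763 -0.02732122 -0.00473048] 13.107987510804527 0.002549236544293755
side cap [(array([ 362., -141.,   21.]), 0.96), (array([393., -47.,  20.]), 0.75), (array([ 551., -110.,  233.]), 0.66)]
side cap_bar [(array([ 553., -110.,  263.]), 0.79), (array([390., -43.,  44.]), 0.6)]
side neck [(array([ 553., -112.,  137.]), 0.72)]
side lid_press [(array([526.,  25., 129.]), 0.56)]
side bottle [(array([601., 215.,   5.]), 0.71)]
side beaker [(array([ 563., -279.,    3.]), 0.78), (array([ 550., -112.,  235.]), 0.73)]
side brush [(array([795., -35.,  -4.]), 0.5)]
top cap [(array([394., -46.,  23.]), 0.56)]
top cap_bar [(array([391., -48.,  41.]), 0.35)]
top neck [(array([ 552., -109.,  135.]), 0.87)]
top lid_press [(array([526.,  24., 131.]), 0.92)]
top bottle [(array([601., 213.,  -5.]), 0.64)]
top beaker []
top brush [(array([795., -35.,   4.]), 0.56)]
```

View pics/side4.png

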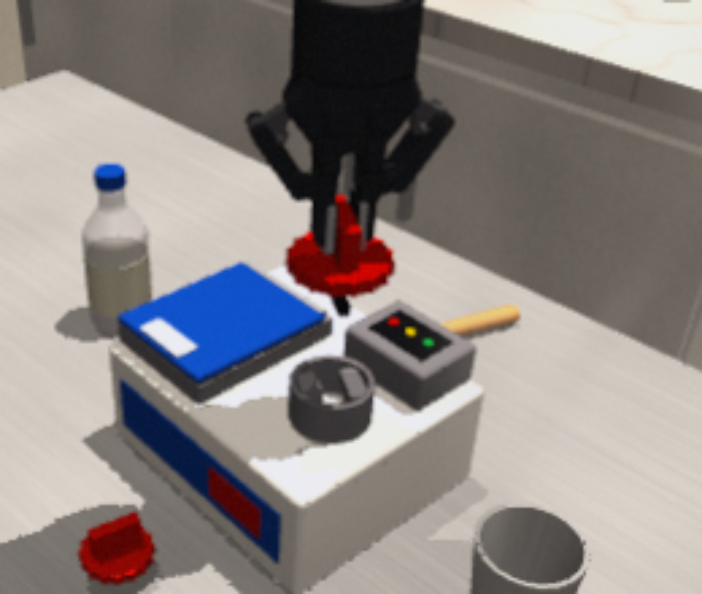

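The cap is held level at (340,260), about 99 mm above the open neck at (330,390). The lid is still shut, and the bottle, beaker and brush haven't moved.

```bash
python3 -c "
from plant import bot
print(bot.job_done())"
```

```text
the job is handed in; nothing more can be done
None
```

I latched the lid first, then loosened the red cap anticlockwise and lifted it off; the job is handed in with the cap held level and still about 10 cm above its neck, the lid shut, and the bottle, beaker and brush unmoved.

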